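# Sort the calving kit after use

### The arm

A 6-joint arm with a two-finger parallel gripper is mounted at the origin on the work surface. World frame = base frame: x ahead of the robot, y to its left, z up, the work surface at z = 0. Lengths are in m, angles in rad, forces in N, time in s.
With the tool pointing down it reaches from about 0.35 to 0.975 m from the base axis. Payload 4.9 kg.
Tool frame: the origin (TCP) lies midway between the tips of the shut fingers; the grasp point (between the pads) lies 19 mm behind it; z points along the fingers, y is the direction in which the jaws open and shut (so a half turn about z gives the same grasp; the last joint's range is limited). The gripper opens to 85 mm and grips with 20 to 120 N. Pads are 22 mm wide; open, the fingers measure 114 mm over their backs; the gripper's body (76 mm by 85 mm) begins 54 mm behind the grasp point. The pads swing forward as they close: fully open they stand 13 mm farther back than shut.
Start: joints at [-0.119, 0.053, 1.613, -0, 1.476, -0.119], TCP at [0.625, 0, 0.231] pointing down, gripper open.
Joint ranges: [-3.01, 3.01], [-1.01, 2.22], [0.06, 2.58], [-1.02, 4.17], [0.09, 2.62], [-3.14, 3.14]. Speed limits (rad/s): [2.57, 2.57, 3.14, 3.14, 3.14, 3.14].

### API

Orientations are given as a rotation vector (axis times angle).
In Python, from station import ctrl gives the robot as it stands.
- The arm moves only by the shell command python3 -m jog 'ROWS' [FORCE]. ROWS is JSON, one flat list of numbers, 7 for each row, row after row: the opening, from 0 (shut) to 1 (fully open), then the shift along the tool's x, y, z in m, then the turn, a rotation vector about the tool's x, y, z in degrees. A call has 1 to 10 rows; each row shifts and turns the commanded pose from where the row before left it, along the tool's axes as they then stand; what a row does not reach is not made up. A row lasts 1/8 s, in which the tool goes at most 62.5 mm and 10.7 degrees, less where a joint would pass 70% of its speed; a pose out of reach is approached as far as the arm can. A call with a gripper value outside its range is refused whole. The fingers move at their own pace and stop on an object; FORCE is the grip in N (left out, the last holds). Time passes only in rows, so rows that do not move let the fingers close. It gives the time, the measured TCP pose, the force and the opening at its end, in the units of the state.
- ctrl.get_obs(): the state, without advancing time (a new reading comes with each control period).
- ctrl.get_image(name): name is "scene" or "side" or "wrist"; returns a dict with "image" (420x560x3 uint8, blue, green, red), "camera_matrix" (3x3 intrinsics, pixels), "dist_coeffs" ([k1, k2, p1, p2, k3] as OpenCV has them; the pictures are not rectified), "rvec" (rotation vector, rad) and "tvec" (3), from world to camera coordinates, as OpenCV has them; the wrist camera has in their place "mount" (4x4, takes a point from camera to tool coordinates, whose origin is the TCP and whose axes are the flange's). Camera axes: x right, y down, z forward; pixel columns grow to the right and rows downward; lengths in m; the calibration is good to about 2 mm. A picture is of the moment at which its call begins: read the wrist's pose just before it. There is no depth.
- ctrl.finish_job(): hands the job in, once; it reports no verdict.
Trained networks look in a picture, given as the dict that the camera call returned (one of the last four; its "shot" number tells which), for a name from the list of things; names that differ only in an ending like _2 or _b are one class to them, and where a whole thing is asked for, a point or a joint stands for the part that bears it (a point fixed in the world has none). Each returns a list of dicts, best first, with "p" (0 to 1); they miss things now and then, are a little off and sometimes report something else, mostly with a low value. They report only what shows in the picture. A call takes as long as a camera call. They do not tell look-alikes from the thing itself.
- ctrl.boxes_of(target, picture): "box" ([centre column, centre row, width, height] in pixels, round what is visible of it).
The state is a dict: "t": time; "q": joint angles; "dq": joint speeds; "effort": joint torques, N m; "tool_pos": TCP position; "tool_rot": TCP orientation; "contact_force": force on the tool from outside, world axes, zero at the start; "wrist_torque": the same for the moment, N m; "opening": finger opening in m.
Only numpy, scipy, OpenCV 4.12 (cv2) and the standard library are available. Lean on these libraries where they do the work, as an engineer would, in place of code of your own. Each camera call takes 0.05 s, during which the arm holds its last target. There are 200 camera calls.

### The job

Clear up the calving kit: lay the socket wrench in the blue tray, the black jack handle in the yellow tray and the silicone brush in the green tray, each flat on the floor of its tray. Lift the steriliser's amber cover well up, lay the steel shackle flat inside near the middle, and lower the cover fully closed over it. Do these in any order and let go of everything at the end.

Things in the scene. Friction and masses are not known exactly. Their poses are not given: they have to be found in the camera images.
- ratchet: chrome socket wrench (ratchet), loose, lying flat along its own x, 135 long (x from -68 to 67). Origin: middle of its length, on its underside. Handle bar 12 wide and 14 high at the origin (x -19 to 43), thicker grip 18 wide, 16 high towards -x, round head 34 across and 18 high (28 with the drive stub) centred at x = +50. About 200 g
- jack_handle: black plastic calving jack handle with a bare steel stub at the +x end, loose, lying flat along its own x, 135 long (x from -67 to 68). Origin: near the middle of its length, on its underside. Grip 30 wide and 28 high at the origin. About 220 g
- brush: silicone brush, loose, lying flat along its own x, 133 long (x from -66 to 67), white plastic handle 16 wide and 14 high at the origin, orange-red head 36 wide and 14 high at the +x end (x 33 to 67), white neck 30 wide at x 16 to 34. Origin: middle of its length, on its underside. About 80 g
- shackle: steel D-shackle with a brass pin, loose, lying flat; legs run along its own x, bow towards +x (tip at x = +36), pin along y at x = -28 with ends at y = -31 and +31; 16 high at most. Origin: between the legs, on the underside. At the origin the legs are 12 mm round bars, 46 across their outsides (along y), straight from x = -20 to +11, their axis 8 above the underside. About 200 g
- blue_tray: open plastic tray, fixed to the bench, blue: for the socket wrench. Outside 170 (x) x 110 (y) x 30 high, walls and floor 4 mm thick, so inside 162 x 102 and the floor 4 mm above the origin. Origin: centre of its underside, on the bench. x runs along its length
- yellow_tray: open plastic tray, fixed to the bench, yellow: for the jack handle. Outside 170 (x) x 110 (y) x 30 high, walls and floor 4 mm thick, so inside 162 x 102 and the floor 4 mm above the origin. Origin: centre of its underside, on the bench. x runs along its length
- green_tray: open plastic tray, fixed to the bench, green: for the brush. Outside 170 (x) x 110 (y) x 30 high, walls and floor 4 mm thick, so inside 162 x 102 and the floor 4 mm above the origin. Origin: centre of its underside, on the bench. x runs along its length
- steriliser: white box-shaped steriliser, fixed to the bench, 130 (x) x 140 (y) x 50 high, walls 5 mm, steel inner floor 20 mm above the origin, inside 120 x 130, 30 deep. Origin: centre of its underside. Its front faces -x; the cover's hinge axis runs along y at x = +65, z = +50 in this frame. Place the shackle near the middle of the floor
- cover (a joint): angle of the steriliser's orange-framed amber hinged cover: 0 closed, about 1.57 upright, stops at 1.7; it starts closed or a crack open. A stiff hinge (0.25 N m of friction): it stays wherever it is left and must be moved down to close
- cover_tab (a point): point on the black pull tab at the middle of the cover's front edge: tab 24 wide (along the hinge axis), 10 thick, sticking out 48 mm. The point is 160 mm from the hinge axis, 30 mm out from the cover's edge, 5 mm above the hinge when closed (middle of the thickness). Pinched across its width, it can turn between fingers that keep pointing down
Not all that is in view belongs to the job. What is shaped like the ratchet but brown or purple is not meant.

How it is judged:
On the way, in this order (a step that is already met when the one before it is completed fails the run):
1. the steriliser's cover is lifted well up (beyond 1.0 rad) (value of joint cover above 1 rad), for 0.1 s.
2. the shackle lies inside the steriliser while the cover is still up (x of shackle in the frame of steriliser between -0.035 and 0.035 m and y of shackle in the frame of steriliser between -0.045 and 0.045 m and z of shackle in the frame of steriliser between -0.004 and 0.028 m and value of joint cover above 0.8 rad), for 0.2 s.
At the end, for the whole second after the job is handed in: Wrench in blue, jack handle in yellow, brush in green tray, each within 30 mm (along), 45 mm (across) of its middle and under 10 mm above its underside (floor 4); shackle within 35, 45 mm of the steriliser's middle, under 28 mm up (floor 20); cover under 0.06 rad; all still, fingers off (x of ratchet in the frame of blue_tray between -0.03 and 0.03 m and y of ratchet in the frame of blue_tray between -0.045 and 0.045 m and z of ratchet in the frame of blue_tray between -0.004 and 0.01 m and x of jack_handle in the frame of yellow_tray between -0.03 and 0.03 m and y of jack_handle in the frame of yellow_tray between -0.045 and 0.045 m and z of jack_handle in the frame of yellow_tray between -0.004 and 0.01 m and x of brush in the frame of green_tray between -0.03 and 0.03 m and y of brush in the frame of green_tray between -0.045 and 0.045 m and z of brush in the frame of green_tray between -0.004 and 0.01 m and x of shackle in the frame of steriliser between -0.035 and 0.035 m and y of shackle in the frame of steriliser between -0.045 and 0.045 m and z of shackle in the frame of steriliser between -0.004 and 0.028 m and value of joint cover below 0.06 rad and linear speed of each of ratchet, jack_handle, brush, shackle below 0.02 m/s and contact force between each of ratchet, jack_handle, brush, shackle and the fingers below 0.1 N); the robot touches nothing.
It also fails if it takes over 144 s, if anything falls off the work surface, if the arm or the gripper's body presses on something with over 40 N, if the wrist force passes 120 N, or if a joint passes its speed limit or range.

## Working session

There is one attempt and no reset: what is moved stays moved. The work goes in short steps, Python scripts to look and compute and a shell command to move; the robot and the scene stay as the last step left them, time stands still between calls to the robot, and variables do not carry over. Pictures are saved under pics/ and viewed, about 12 in all and at most 16, crops included, and the job is handed in when it is done.

```bash
ls; mkdir -p pics; python3 - <<'E'
from station import ctrl
import cv2,numpy as np
o=ctrl.get_obs();print({k:np.round(v,3).tolist() for k,v in o.items()})
names=["ratchet","jack_handle","brush","shackle","blue_tray","yellow_tray","green_tray","steriliser","cover","cover_tab"]
for c in ["scene","side","wrist"]:
    p=ctrl.get_image(c);cv2.imwrite(f"pics/{c}0.png",p["image"])
    print(c,[ (k,np.round(v,3).tolist()) for k,v in p.items() if k not in("image",)])
    for n in names:
        print(n,[(np.round(b["box"]).astype(int).tolist(),round(b["p"],2)) for b in ctrl.boxes_of(n,p)][:4])
E
```

```text
pics
{'t': 0.0, 'q': [-0.119, 0.053, 1.614, 0.0, 1.476, -0.119], 'dq': [0.001, -0.0, 0.0, 0.0, -0.002, 0.001], 'effort': [0.0, -39.367, -37.018, -0.0, 0.007, -0.0], 'tool_pos': [0.624, 0.0, 0.23], 'tool_rot': [-2.22, -2.22, 0.002], 'contact_force': [0.38, 1.646, 0.024], 'wrist_torque': [-0.055, 0.021, -0.012], 'opening': 0.085}
scene [('camera_matrix', [[411.607, 0.0, 268.336], [0.0, 411.607, 203.287], [0.0, 0.0, 1.0]]), ('dist_coeffs', [-0.087, 0.0, 0.0, 0.0, 0.0]), ('rvec', [1.261, 2.117, -1.089]), ('tvec', [0.133, -0.196, 1.365]), ('shot', 1)]
ratchet [([269, 221, 54, 17], 0.67), ([395, 199, 16, 39], 0.63), ([439, 284, 65, 35], 0.59), ([194, 146, 26, 19], 0.5)]
jack_handle [([200, 200, 44, 22], 0.94)]
brush [([354, 224, 56, 19], 0.55)]
shackle []
blue_tray [([240, 266, 87, 73], 0.87)]
yellow_tray [([121, 201, 73, 52], 0.74)]
green_tray [([332, 284, 69, 80], 0.62)]
steriliser [([164, 232, 86, 76], 0.65)]
cover [([161, 222, 82, 58], 0.74)]
cover_tab [([161, 223, 81, 59], 0.84)]
side [('camera_matrix', [[535.18, 0.0, 281.628], [0.0, 535.18, 210.012], [0.0, 0.0, 1.0]]), ('dist_coeffs'
[... 498 characters left out ...]
0.87)]
cover [([239, 201, 34, 32], 0.72), ([383, 256, 82, 48], 0.56)]
cover_tab [([382, 257, 89, 46], 0.95)]
wrist [('camera_matrix', [[312.649, 0.0, 281.702], [0.0, 312.649, 209.46], [0.0, 0.0, 1.0]]), ('dist_coeffs', [-0.034, 0.0, 0.0, 0.0, 0.0]), ('mount', [[0.001, -0.965, -0.263, 0.065], [1.0, 0.0, 0.001, 0.0], [-0.001, -0.263, 0.965, -0.143], [0.0, 0.0, 0.0, 1.0]]), ('shot', 3)]
ratchet [([102, 108, 61, 121], 0.97)]
jack_handle [([133, 258, 32, 79], 0.59)]
brush []
shackle [([97, 382, 29, 14], 0.84), ([244, 85, 176, 136], 0.15)]
blue_tray [([245, 87, 174, 133], 0.84)]
yellow_tray []
green_tray []
steriliser []
cover [([241, 275, 171, 119], 0.71)]
cover_tab [([258, 275, 141, 117], 0.82)]
```

View pics/scene0.png

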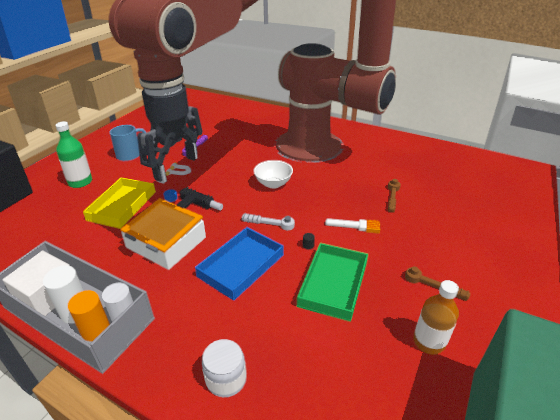

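View pics/side0.png

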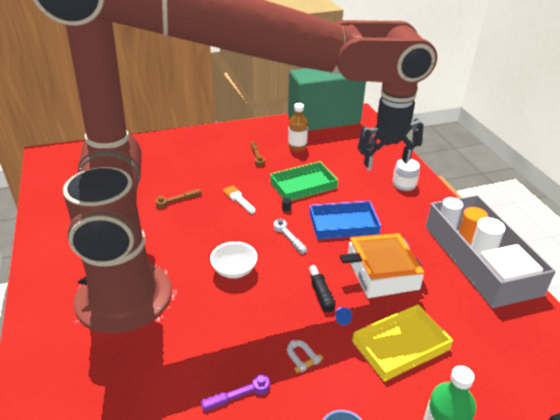

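View pics/wrist0.png

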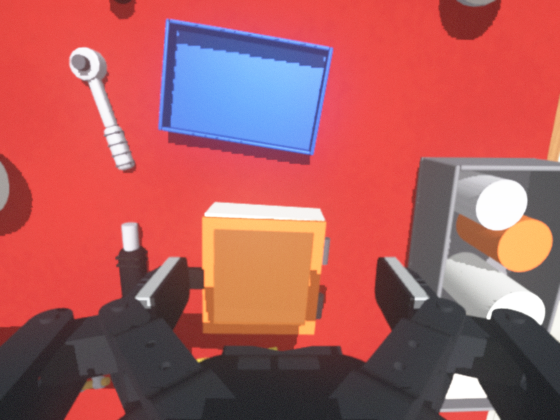

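The scene shows the chrome wrench at about (269,221). The look-alikes are brown at (395,195) and (439,284), and purple at (194,146). In the wrist picture the chrome wrench is at (102,108), the blue tray at (245,87), the cover at (262,280) with its tab at (195,278), and the jack handle at (132,258). The shackle and yellow tray are hidden by the fingers there, but the side view shows them at (302,355) and (402,342).

```bash
cat > h.py <<'E'
import cv2,numpy as np
from scipy.spatial.transform import Rotation as R
from station import ctrl
np.set_printoptions(precision=4,suppress=True)
def cam(p,o=None):
    """camera->world (Rm, c)"""
    if "rvec" in p:
        Rm=cv2.Rodrigues(np.array(p["rvec"],float))[0]; return Rm.T,-Rm.T@np.array(p["tvec"]).ravel()
    M=np.array(p["mount"]);T=np.eye(4);T[:3,:3]=R.from_rotvec(o["tool_rot"]).as_matrix();T[:3,3]=o["tool_pos"]
    W=T@M; return W[:3,:3],W[:3,3]
def shot(name,fn=None):
    o=ctrl.get_obs();p=ctrl.get_image(name);p["cw"]=cam(p,o)
    if fn: cv2.imwrite(f"pics/{fn}.png",p["image"])
    np.save(f"pics/{fn}.npy",p,allow_pickle=True)
    return p
def load(fn): return np.load(f"pics/{fn}.npy",allow_pickle=True).item()
def rays(p,px):
    px=np.array(px,float).reshape(-1,1,2)
    u=cv2.undistortPoints(px,np.array(p["camera_matrix"]),np.array(p["dist_coeffs"]))[:,0]
    d=np.c_[u,np.ones(len(u))]@p["cw"][0].T
    return p["cw"][1],d/np.linalg.norm(d,axis=1)[:,None]
def onz(p,px,z):
    c,d=rays(p,px); return c+d*((z-c[2])/d[:,2])[:,None]
def tri(views):
    """views: list of (pic,pixel) -> point, residual"""
    A=0;b=0;L=[]
    for p,x in views:
        c,d=rays(p,[x]);P=np.eye(3)-np.outer(d[0],d[0]);A=A+P;b=b+P@c;L.append((c,P))
    X=np.linalg.solve(A,b);return X,max(np.linalg.norm(P@(X-c)) for c,P in L)
def proj(p,X):
    Rm,c=p["cw"];return cv2.projectPoints(np.array(X,float).reshape(-1,1,3),cv2.Rodrigues(Rm.T)[0],-Rm.T@c,np.array(p["camera_matrix"]),np.array(p["dist_coeffs"]))[0][:,0]
E
python3 - <<'E'
from h import *
s=shot("scene","s1");d=shot("side","d1");w=shot("wrist","w1")
def t(n,*v): X,r=tri(v);print(n,X,round(r,4))
t("blue",(s,(240,264)),(d,(344,220)),(w,(243,86)))
t("ratchet head",(s,(288,223)),(d,(280,226)),(w,(86,64)))
t("ratchet tail",(s,(243,218)),(d,(303,249)),(w,(124,167)))
t("jack stub",(s,(221,207)),(d,(314,268)),(w,(130,226)))
t("brush head",(s,(379,226)),(d,(230,189)))
t("brush tail",(s,(327,223)),(d,(253,210)))
t("tab",(d,(343,258)),(w,(192,277)))
t("green",(s,(334,280)),(d,(304,181)))
t("yellow",(s,(120,203)),(d,(402,340)))
t("shackle",(s,(178,170)),(d,(302,355)))
print("blue rim",onz(w,[(168,19),(331,48),(313,154),(160,128)],.03))
print("cover",onz(w,[(203,218),(325,220),(318,333),(204,333)],.055))
E
```

```text
blue [0.5859 0.1045 0.0091] 0.0034
ratchet head [0.4119 0.1308 0.0086] 0.0014
ratchet tail [0.4419 0.0205 0.0098] 0.0038
jack stub [ 0.441  -0.0516  0.0148] 0.0029
brush head [0.3222 0.3339 0.009 ] 0.0023
brush tail [0.363  0.2169 0.007 ] 0.0015
tab [ 0.5131 -0.0911  0.0605] 0.0146
green [0.5411 0.3048 0.0131] 0.0001
yellow [ 0.5477 -0.3043  0.0117] 0.0013
shackle [ 0.3353 -0.2776  0.0065] 0.001
blue rim [[0.5126 0.1676 0.03  ]
 [0.6753 0.1404 0.03  ]
 [0.6597 0.0342 0.03  ]
 [0.4951 0.062  0.03  ]]
cover [[ 0.5416 -0.0311  0.055 ]
 [ 0.6719 -0.0333  0.055 ]
 [ 0.669  -0.1745  0.055 ]
 [ 0.5328 -0.1748  0.055 ]]
```

```bash
python3 -m jog '[1,-0.025,-0.034,0,0,0,0, 1,-0.025,-0.034,0,0,0,0, 1,-0.025,-0.034,0,0,0,0, 1,-0.025,-0.034,0,0,0,0, 1,0,0,0,0,0,-10, 1,0,0,0,0,0,-10, 1,0,0,0,0,0,-10, 1,0,0,0,0,0,-10, 1,0,0,0,0,0,-10, 1,0,0,0,0,0,-10]' 60; python3 -m jog '[1,0,0,0,0,0,-10, 1,0,0,0,0,0,-10, 1,0,0,0,0,0,-10, 1,0,0,0,0,0,0, 1,0,0,0,0,0,0]'
python3 - <<'E'
from h import *
o=ctrl.get_obs();print(o["tool_pos"],R.from_rotvec(o["tool_rot"]).as_matrix())
w=shot("wrist","w2");s=shot("scene","s2");d=shot("side","d2")
E
```

```text
t: 3.05
tool_pos: [0.489, -0.1, 0.2314]
tool_rot: [0.804, 3.037, -0.0]
contact_force: [-0.2, 0.1, -0.0]
opening: 0.0852
t: 3.68
tool_pos: [0.489, -0.1, 0.2313]
tool_rot: [0.004, 3.142, -0.0]
contact_force: [-0.0, -0.4, -0.4]
opening: 0.0857
[ 0.489  -0.1     0.2313] [[-1.      0.0025  0.    ]
 [ 0.0025  1.     -0.0001]
 [-0.     -0.0001 -1.    ]]
```

View pics/w2.png

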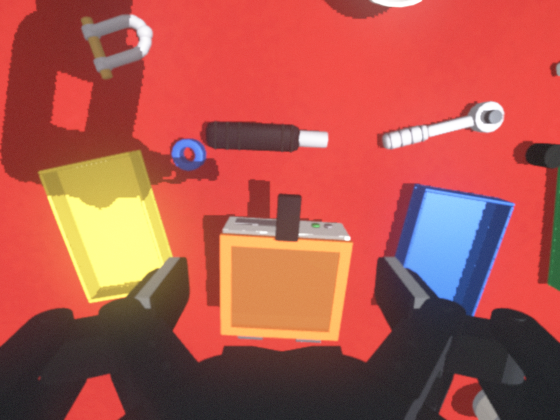

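The wrist view shows the tab at (288,217), cover front corners at (220,234) and (350,241), shackle pin at (85,19)–(108,76) with its bow at (151,40), jack handle at (208,135)–(328,139), and chrome wrench at (385,142)–(500,115).

```bash
python3 - <<'E'
from h import *
a=load("w1");b=load("w2");d=load("d1");s=load("s1")
def t(n,*v): X,r=tri(v);print(n,X,round(r,4));return X
fl=t("front+y",(a,(203,218)),(b,(350,241)))
fr=t("front-y",(a,(204,333)),(b,(220,234)))
bl=t("back+y",(a,(325,220)),(b,(341,340)))
br=t("back-y",(a,(318,333)),(b,(222,334)))
t("rat head",(a,(86,64)),(b,(489,117)))
t("rat tail",(a,(125,167)),(b,(387,143)))
t("jack stub",(a,(130,224)),(b,(328,139)))
t("bowtip",(d,(294,342)),(b,(150,40)))
t("pinA",(d,(297,368)),(b,(108,75)))
t("pinB",(d,(320,356)),(b,(85,20)))
for p in [(41,173),(141,151),(93,301)]: print("yel",onz(b,[p],.03))
print("tab z.055",onz(b,[(289,195),(288,241)],.057))
print("jack z.02",onz(b,[(208,135),(328,139)],.015))
print("shk z.008",onz(b,[(85,19),(108,76),(151,40)],.01))
print("rat",onz(b,[(385,142),(501,114)],.008))
# yellow in side
print("side yel at .03",onz(d,[(355,344),(411,308),(451,345),(394,377)],.03))
E
```

```text
front+y [ 0.5433 -0.0287  0.0621] 0.0003
front-y [ 0.535  -0.167   0.0641] 0.001
back+y [ 0.6708 -0.0315  0.0587] 0.0008
back-y [ 0.6684 -0.175   0.0519] 0.0018
rat head [0.4144 0.1303 0.0154] 0.0008
rat tail [0.4434 0.0183 0.0137] 0.0001
jack stub [ 0.4399 -0.0501  0.0143] 0.0015
bowtip [ 0.3314 -0.242   0.0062] 0.0024
pinA [ 0.343  -0.2965 -0.0145] 0.0238
pinB [ 0.3405 -0.3023  0.0384] 0.0205
yel [[ 0.4737 -0.3731  0.03  ]]
yel [[ 0.4503 -0.2551  0.03  ]]
yel [[ 0.6362 -0.3396  0.03  ]]
tab z.055 [[ 0.4939 -0.0936  0.057 ]
 [ 0.5449 -0.0945  0.057 ]]
jack z.02 [[ 0.4342 -0.1838  0.015 ]
 [ 0.4389 -0.0491  0.015 ]]
shk z.008 [[ 0.3125 -0.3095  0.01  ]
 [ 0.37   -0.2918  0.01  ]
 [ 0.3346 -0.2404  0.01  ]]
rat [[0.4425 0.0179 0.008 ]
 [0.4103 0.1494 0.008 ]]
side yel at .03 [[ 0.4404 -0.2984  0.03  ]
 [ 0.5968 -0.2434  0.03  ]
 [ 0.6268 -0.3546  0.03  ]
 [ 0.4809 -0.3908  0.03  ]]
```

```bash
python3 -m jog '[1,-0.011,0.003,0.045,0,0,2, 1,-0.011,0.003,0.05,0,0,0, 1,0,0,0.05,0,0,0, 1,0,0,0.045,0,0,0, 0,0,0,0,0,0,0, 0,0,0,0,0,0,0, 0,0,0,0,0,0,0, 0,0,0,0,0,0,0, 0,0,0,0,0,0,0]' 40
python3 - <<'E'
from h import *
shot("side","d3")
E
```

```text
t: 4.95
tool_pos: [0.5129, -0.0939, 0.0433]
tool_rot: [0.057, 3.136, 0.002]
contact_force: [3.0, 5.0, 1.2]
opening: 0.0233
```

View pics/d3.png

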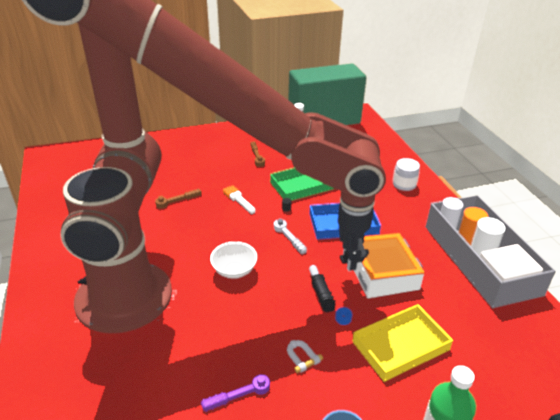

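The 23 mm opening means the fingers hold the tab. Next is the opening arc: radius 160 mm, 0.1 rad per row.

```bash
python3 -m jog '[0,-0.0016,0,-0.0159,0,0,0, 0,-0.0032,0,-0.0157,0,0,0, 0,-0.0047,0,-0.0153,0,0,0, 0,-0.0062,0,-0.0147,0,0,0, 0,-0.0077,0,-0.0140,0,0,0, 0,-0.0090,0,-0.0132,0,0,0, 0,-0.0103,0,-0.0122,0,0,0]'; python3 -m jog '[0,-0.0115,0,-0.0112,0,0,0, 0,-0.0125,0,-0.0099,0,0,0, 0,-0.0135,0,-0.0086,0,0,0, 0,-0.0143,0,-0.0073,0,0,0, 0,-0.0149,0,-0.0058,0,0,0, 0,-0.0154,0,-0.0043,0,0,0, 0,-0.0158,0,-0.0027,0,0,0, 0,0,0,0,0,0,0, 0,0,0,0,0,0,0]'
python3 - <<'E'
from h import *
shot("side","d4")
E
```

```text
t: 5.88
tool_pos: [0.5536, -0.0964, 0.1418]
tool_rot: [-0.056, -3.14, 0.002]
contact_force: [3.8, -2.8, -10.8]
opening: 0.0234
t: 7.0
tool_pos: [0.6512, -0.1024, 0.1916]
tool_rot: [-0.056, -3.138, 0.008]
contact_force: [0.0, -10.9, -7.9]
opening: 0.0231
```

View pics/d4.png

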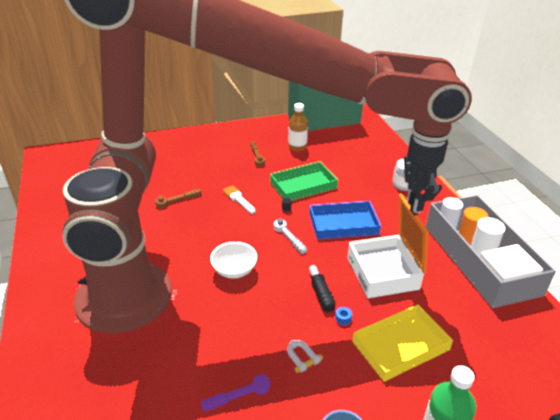

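The cover is upright in the side view at (413,235). I'll release it, back up, and move over the shackle for a close look.

```bash
python3 -m jog '[1,0,0,0,0,0,0, 1,0,0,0,0,0,0, 1,0,0,0,0,0,0, 1,0,0,-0.03,0,0,0, 1,0,0,-0.04,0,0,0, 1,0.05,-0.02,0,0,0,0, 1,0.055,-0.025,0,0,0,0, 1,0.055,-0.025,0,0,0,0, 1,0.055,-0.025,0,0,0,0, 1,0.055,-0.025,0,0,0,0]';  python3 -m jog '[1,0.035,-0.025,0.02,0,0,10, 1,0,0,0.03,0,0,10, 1,0,0,0.02,0,0,10, 1,0,0,0,0,0,10, 1,0,0,0,0,0,10, 1,0,0,0,0,0,10, 1,0,0,0,0,0,10, 1,0,0,0,0,0,10, 1,0,0,0,0,0,10, 1,0,0,0,0,0,0]'
python3 - <<'E'
from h import *
o=ctrl.get_obs();print(o["tool_pos"],R.from_rotvec(o["tool_rot"]).as_matrix())
p=shot("wrist","w5");print(ctrl.boxes_of("shackle",p)[:2],ctrl.boxes_of("cover",p)[:2])
E
```

```text
t: 8.3
tool_pos: [0.3762, -0.2099, 0.2629]
tool_rot: [0.052, 3.14, -0.001]
contact_force: [-0.1, -0.9, 0.9]
opening: 0.0855
t: 9.55
tool_pos: [0.3421, -0.2335, 0.1928]
tool_rot: [2.256, 2.185, 0.001]
contact_force: [-0.1, -0.7, -0.1]
opening: 0.0851
[ 0.3421 -0.2335  0.1928] [[ 0.0322  0.9995  0.001 ]
 [ 0.9995 -0.0322 -0.0005]
 [-0.0005  0.001  -1.    ]]
[{'box': [466.4, 243.6, 168.0, 119.9], 'p': 0.51}] []
```

View pics/w5.png

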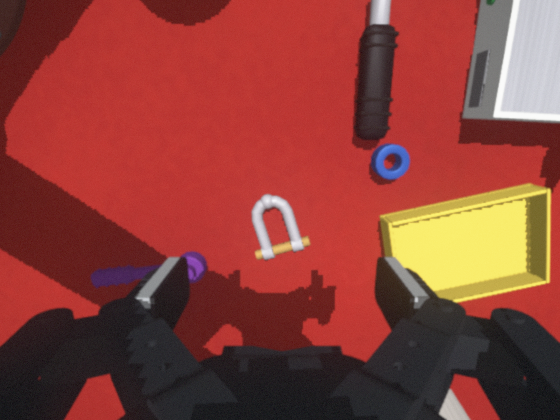

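The shackle's pin runs (256,254)–(310,240) with the bow tip at (270,196). The yellow tray rim corners are (381,217) and (548,186).

```bash
python3 - <<'E'
from h import *
a=load("w5");b=load("w2")
def t(n,*v): X,r=tri(v);print(n,X,round(r,4));return X
A=t("pinA",(a,(256,254)),(b,(85,19)));B=t("pinB",(a,(310,240)),(b,(108,76)));T=t("tip",(a,(270,196)),(b,(151,40)))
q=onz(a,[(256,254),(310,240),(270,196)],.008);print(q)
m=(q[0]+q[1])/2;u=(q[2]-m);print("axis deg",np.degrees(np.arctan2(u[1],u[0])),np.linalg.norm(u[:2]),"pin deg",np.degrees(np.arctan2(*(q[1]-q[0])[1::-1])),np.linalg.norm(q[1]-q[0]))
u/=np.linalg.norm(u);print("origin from pin",m+u*.028,"from tip",q[2]-u*.036)
t("yel1",(a,(381,217)),(b,(141,151)))
print("yel",onz(a,[(381,217),(548,186)],.03))
print("jack",onz(a,[(373,132)],.014))
E
```

```text
pinA [ 0.3121 -0.3087  0.01  ] 0.0009
pinB [ 0.3714 -0.2897  0.0161] 0.0011
tip [ 0.3299 -0.2462 -0.0071] 0.0009
[[ 0.3115 -0.3088  0.008 ]
 [ 0.3726 -0.2939  0.008 ]
 [ 0.3301 -0.2421  0.008 ]]
axis deg 101.42316073170379 0.06037546055245952 pin deg 13.694736014658178 0.06296015296480928
origin from pin [ 0.3365 -0.2739  0.008 ] from tip [ 0.3372 -0.2774  0.008 ]
yel1 [ 0.4537 -0.2717 -0.0037] 0.0016
yel [[ 0.4437 -0.2628  0.03  ]
 [ 0.6148 -0.2354  0.03  ]]
jack [[ 0.4364 -0.1782  0.014 ]]
```

```bash
python3 -m jog '[1,-0.042,-0.004,0,0,0,0, 1,0,0,0.03,0,0,-7.2, 1,0,0,0.03,0,0,-7.2, 1,0,0,0.05,0,0,0, 1,0,0,0.045,0,0,0, 1,0,0,0.025,0,0,0, 1,0,0,0.01,0,0,0, 1,0,0,0,0,0,0]'; python3 -m jog '[0,0,0,0,0,0,0, 0,0,0,0,0,0,0, 0,0,0,0,0,0,0, 0,0,0,0,0,0,0, 0,0,0,0,0,0,0]' 50;  python3 -m jog '[0,0,0,-0.03,0,0,0, 0,0,0,-0.05,0,0,0, 0,0,0,-0.05,0,0,0, 0,0,0,0,0,0,0]'
python3 - <<'E'
from h import *
o=ctrl.get_obs();print(o["tool_pos"],R.from_rotvec(o["tool_rot"]).as_matrix())
E
```

```text
t: 10.7
tool_pos: [0.3363, -0.2754, 0.0021]
tool_rot: [-1.967, -2.449, -0.0]
contact_force: [-0.6, 0.0, -0.5]
opening: 0.0856
t: 11.32
tool_pos: [0.3374, -0.2766, 0.0038]
tool_rot: [1.967, 2.446, -0.001]
contact_force: [-0.1, -1.0, 6.9]
opening: 0.0437
t: 11.82
tool_pos: [0.3382, -0.2776, 0.1367]
tool_rot: [1.963, 2.441, -0.003]
contact_force: [0.6, -0.6, -3.1]
opening: 0.0436
[ 0.3382 -0.2776  0.1367] [[-0.2149  0.9766  0.0062]
 [ 0.9766  0.2149 -0.0071]
 [-0.0083  0.0045 -1.    ]]
```

```bash
python3 -m jog '[0,0,0,0,0,0,-10, 0,0,0,0,0,0,-10, 0,0,0,0,0,0,-10, 0,0,0,0,0,0,-10, 0,0,0,0,0,0,-10, 0,0,0,0,0,0,-10, 0,0,0,0,0,0,-10, 0,0,0,0,0,0,-5, 0,0,0,0,0,0,0]';  python3 -m jog '[0,-0.041,0.031,0,0,0,0, 0,-0.041,0.031,0,0,0,0, 0,-0.041,0.031,0,0,0,0, 0,-0.041,0.031,0,0,0,0, 0,-0.041,0.031,0,0,0,0, 0,-0.041,0.031,0,0,0,0, 0,0,0,0,0,0,0, 0,0,0,0,0,0,0]'
python3 - <<'E'
from h import *
o=ctrl.get_obs();print(o["tool_pos"],R.from_rotvec(o["tool_rot"]).as_matrix())
shot("wrist","w6");shot("side","d6")
a=cv2.imread("pics/w6.png")
b=cv2.resize(cv2.imread("pics/d6.png")[170:380,280:560],(560,420))
cv2.imwrite("pics/m6.png",cv2.resize(np.hstack([a,b]),(800,300)))
E
```

```text
t: 12.95
tool_pos: [0.3353, -0.2743, 0.1299]
tool_rot: [-0.073, -3.138, -0.005]
contact_force: [-0.0, -0.1, -2.6]
opening: 0.0434
t: 13.95
tool_pos: [0.5895, -0.1005, 0.1306]
tool_rot: [-0.072, -3.138, -0.001]
contact_force: [-0.0, -1.0, -3.0]
opening: 0.0436
[ 0.5895 -0.1005  0.1306] [[-0.9989  0.0458 -0.0028]
 [ 0.0458  0.999   0.0005]
 [ 0.0029  0.0003 -1.    ]]
```

View pics/m6.png

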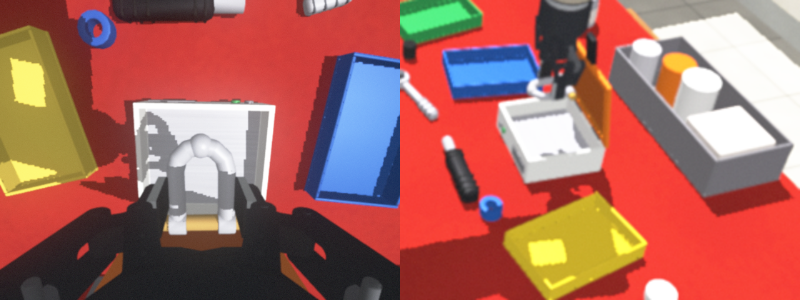

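The shackle is level between the fingers over the open box, with the cover upright behind it. Lowering.

```bash
python3 -m jog '[0,-0.001,0,0.035,0,0,0, 0,0,0,0.035,0,0,0, 0,0,0,0.02,0,0,0, 0,0,0,0.01,0,0,0, 0,0,0,0.003,0,0,0, 0,0,0,0,0,0,0]';  python3 -m jog '[0.7,0,0,0,0,0,0, 0.7,0,0,0,0,0,0, 0.7,0,0,0,0,0,0, 0.7,0,0,-0.02,0,0,0, 0.7,0,0,-0.04,0,0,0, 0.7,0.02,0,-0.05,0,0,0, 0.7,0.04,0,-0.04,0,0,0, 0.7,0.05,0,0,0,0,0, 0.7,0.04,0,0,0,0,0, 0.7,0,0,0,0,0,0]'
python3 - <<'E'
from h import *
o=ctrl.get_obs();print(o["tool_pos"],R.from_rotvec(o["tool_rot"]).as_matrix())
shot("wrist","w7");shot("side","d7")
a=cv2.imread("pics/w7.png")
b=cv2.resize(cv2.imread("pics/d7.png")[170:380,280:560],(560,420))
cv2.imwrite("pics/m7.png",cv2.resize(np.hstack([a,b]),(800,300)))
E
```

```text
t: 14.8
tool_pos: [0.5923, -0.1011, 0.0302]
tool_rot: [0.071, 3.139, -0.001]
contact_force: [-0.6, 0.6, -2.0]
opening: 0.0436
t: 16.05
tool_pos: [0.4401, -0.0938, 0.1803]
tool_rot: [0.072, 3.139, -0.001]
contact_force: [0.4, -0.0, 1.0]
opening: 0.0598
[ 0.4401 -0.0938  0.1803] [[-0.9989  0.0461  0.0021]
 [ 0.0461  0.9989 -0.0009]
 [-0.0022 -0.0008 -1.    ]]
```

View pics/m7.png

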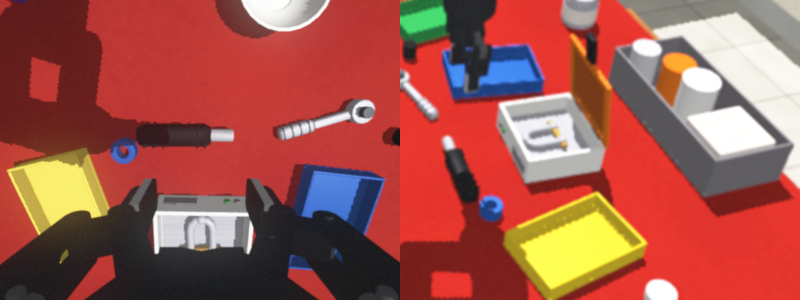

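The shackle lies flat inside near the middle. Next I re-grip the tab to close the cover.

```bash
python3 -m jog '[1,0,0,-0.04,0,0,0, 1,-0.03,0,-0.04,0,0,0, 1,-0.05,0,0,0,0,0, 1,-0.05,0,0,0,0,0, 1,-0.05,0.001,0,0,0,0, 1,-0.031,0,0,0,0,0, 1,0,0,0,0,0,0, 1,0,0,0.03,0,0,0, 1,0,0,0.038,0,0,0, 1,0,0,0,0,0,0]'; python3 -m jog '[0,0,0,0,0,0,0, 0,0,0,0,0,0,0, 0,0,0,0,0,0,0, 0,0,0,0,0,0,0, 0,0,0,0,0,0,0]' 40
```

```text
t: 17.4
tool_pos: [0.65, -0.1019, 0.187]
tool_rot: [-0.071, -3.133, -0.003]
contact_force: [0.1, 0.1, -0.6]
opening: 0.0854
t: 18.02
tool_pos: [0.653, -0.1027, 0.1927]
tool_rot: [0.071, 3.139, -0.001]
contact_force: [-0.7, 0.8, 5.7]
opening: 0.0232
```

```bash
python3 -m jog '[0,0.0158,0,0.0027,0,0,0, 0,0.0154,0,0.0043,0,0,0, 0,0.0149,0,0.0058,0,0,0, 0,0.0143,0,0.0073,0,0,0, 0,0.0135,0,0.0086,0,0,0, 0,0.0125,0,0.0099,0,0,0, 0,0.0115,0,0.0112,0,0,0, 0,0.0103,0,0.0122,0,0,0]'; python3 -m jog '[0,0.0090,0,0.0132,0,0,0, 0,0.0077,0,0.0140,0,0,0, 0,0.0062,0,0.0147,0,0,0, 0,0.0047,0,0.0153,0,0,0, 0,0.0032,0,0.0157,0,0,0, 0,0.0016,0,0.0159,0,0,0, 0,0,0,0.004,0,0,0, 0,0,0,0.003,0,0,0, 0,0,0,0,0,0,0]'
```

```text
t: 19.02
tool_pos: [0.5445, -0.0959, 0.1304]
tool_rot: [0.072, 3.139, 0.005]
contact_force: [-1.9, 7.6, 5.5]
opening: 0.0235
t: 20.15
tool_pos: [0.512, -0.0939, 0.0376]
tool_rot: [-0.072, -3.137, -0.009]
contact_force: [-16.4, 12.4, 32.6]
opening: 0.023
```

```bash
python3 -m jog '[1,0,0,0,0,0,0, 1,0,0,0,0,0,0, 1,0,0,0,0,0,0, 1,0,0,-0.03,0,0,0, 1,0,0,-0.05,0,0,0, 1,0.02,0,-0.05,0,0,0, 1,0.015,0,-0.03,0,0,0, 1,0,0,0,0,0,0]'
python3 - <<'E'
from h import *
o=ctrl.get_obs();print(o["tool_pos"],R.from_rotvec(o["tool_rot"]).as_matrix())
shot("wrist","w8");shot("side","d8")
a=cv2.imread("pics/w8.png")
b=cv2.resize(cv2.imread("pics/d8.png")[210:315,315:455],(560,420),interpolation=cv2.INTER_CUBIC)
cv2.imwrite("pics/m8.png",cv2.resize(np.hstack([a,b]),(800,300)))
E
```

```text
t: 21.15
tool_pos: [0.4781, -0.0953, 0.1962]
tool_rot: [0.072, 3.135, -0.003]
contact_force: [-0.4, 0.3, 0.2]
opening: 0.0857
[ 0.4781 -0.0953  0.1962] [[-0.9989  0.0459  0.0056]
 [ 0.0459  0.9989 -0.0021]
 [-0.0057 -0.0018 -1.    ]]
```

View pics/m8.png

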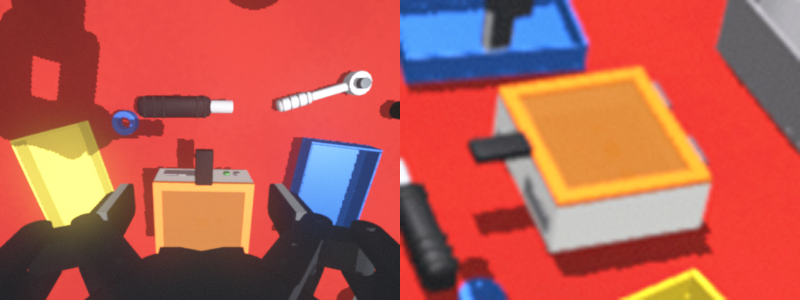

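The cover is fully closed. Next is the jack handle.

```bash
python3 - <<'E'
from h import *
a=load("w8");b=load("w5")
q=onz(a,[(190,150),(326,148)],.014);print(q,q.mean(0),np.degrees(np.arctan2(*(q[1]-q[0])[1::-1])),np.linalg.norm(q[1]-q[0]))
print(tri([(a,(190,150)),(b,(373,132))]))
print(ctrl.get_obs()["q"])
# yellow rim colour mask corners in w8
im=cv2.cvtColor(load("w2")["image"],cv2.COLOR_BGR2HSV)
m=cv2.inRange(im,(22,90,70),(36,255,255));m=cv2.morphologyEx(m,cv2.MORPH_CLOSE,np.ones((7,7)))
c=max(cv2.findContours(m,0,2)[0],key=cv2.contourArea);r=cv2.approxPolyDP(cv2.convexHull(c),8,True)[:,0];print(r.tolist());print(onz(load("w2"),r,.03))
im=cv2.cvtColor(a["image"],cv2.COLOR_BGR2HSV)
m=cv2.inRange(im,(22,90,70),(36,255,255));m=cv2.morphologyEx(m,cv2.MORPH_CLOSE,np.ones((7,7)))
c=max(cv2.findContours(m,0,2)[0],key=cv2.contourArea);r=cv2.approxPolyDP(cv2.convexHull(c),8,True)[:,0];print(r.tolist());print(onz(a,r,.03))
E
```

```text
[[ 0.4342 -0.1891  0.014 ]
 [ 0.4386 -0.0495  0.014 ]] [ 0.4364 -0.1193  0.014 ] 88.18645207967502 0.13964051454782142
(array([ 0.4303, -0.1789,  0.0426]), np.float64(0.0025208067690456596))
[-0.3492 -0.2624  1.9699  0.0001  1.4348 -1.8743]
[[138, 151], [171, 257], [127, 296], [90, 302], [39, 172]]
[[ 0.4503 -0.2584  0.03  ]
 [ 0.5756 -0.2338  0.03  ]
 [ 0.6286 -0.2948  0.03  ]
 [ 0.6377 -0.3438  0.03  ]
 [ 0.4725 -0.3753  0.03  ]]
[[122, 170], [158, 267], [133, 319], [106, 333], [65, 307], [16, 198]]
[[ 0.4493 -0.2553  0.03  ]
 [ 0.5563 -0.235   0.03  ]
 [ 0.6207 -0.2747  0.03  ]
 [ 0.6387 -0.3107  0.03  ]
 [ 0.6026 -0.3519  0.03  ]
 [ 0.4726 -0.3739  0.03  ]]
```

```bash
python3 -m jog '[0.62,0.0405,-0.024,0,0,0,0, 0.62,0,0,0,0,0,10, 0.62,0,0,0,0,0,10, 0.62,0,0,0,0,0,10, 0.62,0,0,0,0,0,10, 0.62,0,0,0,0,0,10, 0.62,0,0,0,0,0,10, 0.62,0,0,0,0,0,10, 0.62,0,0,0,0,0,10, 0.62,0,0,0,0,0,9.4]';  python3 -m jog '[0.62,0,0,0.04,0,0,0, 0.62,0,0,0.04,0,0,0, 0.62,0,0,0.03,0,0,0, 0.62,0,0,0,0,0,0, 0.62,0,0,0,0,0,0]'
python3 - <<'E'
from h import *
o=ctrl.get_obs();print(o["tool_pos"],R.from_rotvec(o["tool_rot"]).as_matrix())
shot("wrist","w9");shot("side","d9")
a=cv2.imread("pics/w9.png")
b=cv2.resize(cv2.imread("pics/d9.png")[180:390,240:520],(560,420),interpolation=cv2.INTER_CUBIC)
cv2.imwrite("pics/m9.png",cv2.resize(np.hstack([a,b]),(800,300)))
E
```

```text
t: 22.5
tool_pos: [0.4347, -0.1163, 0.1905]
tool_rot: [-2.263, -2.173, 0.003]
contact_force: [0.2, 0.5, 0.5]
opening: 0.0531
t: 23.12
tool_pos: [0.4356, -0.1168, 0.0833]
tool_rot: [-2.259, -2.182, 0.0]
contact_force: [0.7, 0.5, 0.1]
opening: 0.0531
[ 0.4356 -0.1168  0.0833] [[ 0.0348  0.9994 -0.0005]
 [ 0.9994 -0.0348  0.0002]
 [ 0.0002 -0.0005 -1.    ]]
```

View pics/m9.png

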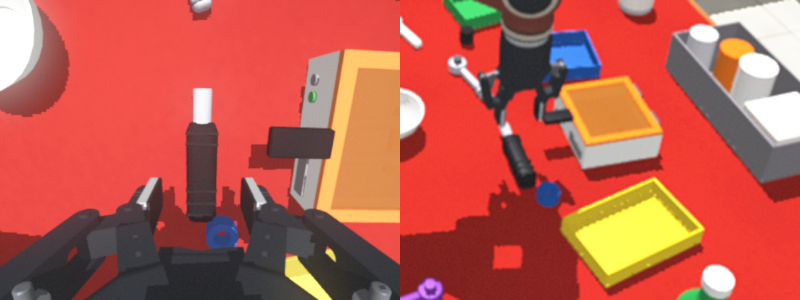

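```bash
python3 -m jog '[0.62,0,0.001,0.04,0,0,0, 0.62,0,0,0.03,0,0,0, 0.62,0,0,0.009,0,0,0, 0.62,0,0,0,0,0,0, 0,0,0,0,0,0,0, 0,0,0,0,0,0,0, 0,0,0,0,0,0,0, 0,0,0,0,0,0,0, 0,0,0,0,0,0,0]' 60; python3 -m jog '[0,0,0,-0.04,0,0,0, 0,0,0,-0.05,0,0,0, 0,0,0,-0.04,0,0,0, 0,0,0,0,0,0,0]'
python3 - <<'E'
from h import *
o=ctrl.get_obs();print(o["tool_pos"],R.from_rotvec(o["tool_rot"]).as_matrix())
E
```

```text
t: 24.35
tool_pos: [0.4381, -0.1175, 0.0063]
tool_rot: [2.257, 2.18, 0.002]
contact_force: [-0.6, 0.5, 6.1]
opening: 0.029
t: 24.85
tool_pos: [0.4388, -0.1178, 0.1382]
tool_rot: [2.254, 2.177, 0.005]
contact_force: [0.7, -0.7, -3.0]
opening: 0.0289
[ 0.4388 -0.1178  0.1382] [[ 0.0348  0.9994  0.0075]
 [ 0.9994 -0.0348 -0.0034]
 [-0.0031  0.0076 -1.    ]]
```

```bash
python3 -m jog '[0,0,0,0,0,0,10, 0,0,0,0,0,0,10, 0,0,0,0,0,0,10, 0,0,0,0,0,0,10, 0,0,0,0,0,0,10, 0,0,0,0,0,0,10, 0,0,0,0,0,0,10, 0,0,0,0,0,0,7.4]';  python3 -m jog '[0,0.0175,0.0507,0,0,0,0, 0,0.0175,0.0507,0,0,0,0, 0,0.0175,0.0507,0,0,0,0, 0,0.0175,0.0507,0,0,0,0, 0,0,0,0,0,0,0, 0,0,0,0,0,0,0]'
python3 - <<'E'
from h import *
o=ctrl.get_obs();print(o["tool_pos"],R.from_rotvec(o["tool_rot"]).as_matrix())
shot("wrist","w10");shot("side","d10")
a=cv2.imread("pics/w10.png")
b=cv2.resize(cv2.imread("pics/d10.png")[210:420,280:560],(560,420),interpolation=cv2.INTER_CUBIC)
cv2.imwrite("pics/m10.png",cv2.resize(np.hstack([a,b]),(800,300)))
E
```

```text
t: 25.85
tool_pos: [0.435, -0.1161, 0.1316]
tool_rot: [-3.127, -0.283, 0.006]
contact_force: [-0.7, 0.2, -2.1]
opening: 0.0288
t: 26.6
tool_pos: [0.5412, -0.3021, 0.1316]
tool_rot: [-3.125, -0.289, 0.005]
contact_force: [-0.9, 1.3, -1.6]
opening: 0.0292
[ 0.5412 -0.3021  0.1316] [[ 0.983   0.1837 -0.0035]
 [ 0.1837 -0.983   0.0029]
 [-0.0029 -0.0035 -1.    ]]
```

View pics/m10.png

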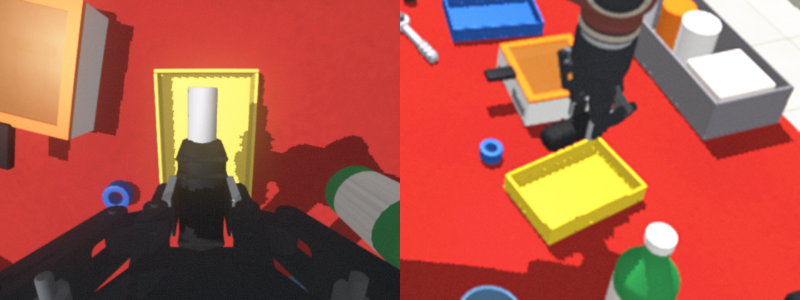

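```bash
python3 - <<'E'
from h import *
a=load("w10")
q=onz(a,[(214,98),(363,98)],.03);m=q.mean(0);e=q[1]-q[0];print(q,np.linalg.norm(e),np.degrees(np.arctan2(e[0],-e[1])))
t=np.radians(10.7);print("centre",m[:2]-.085*np.array([np.cos(t),np.sin(t)]))
E
```

```text
[[ 0.6163 -0.2378  0.03  ]
 [ 0.6367 -0.3465  0.03  ]] 0.1105647598805414 10.633394278493334
centre [ 0.543  -0.3079]
```

```bash
python3 -m jog '[0,0.001,0.004,0.045,0,0,0, 0,0,0,0.04,0,0,0, 0,0,0,0.022,0,0,0, 0,0,0,0.008,0,0,0, 0,0,0,0.004,0,0,0, 0,0,0,0,0,0,0]';  python3 -m jog '[0.62,0,0,0,0,0,0, 0.62,0,0,0,0,0,0, 0.62,0,0,0,0,0,0, 0.62,0,0,-0.02,0,0,0, 0.62,0,0,-0.05,0,0,0, 0.62,0,0,-0.055,0,0,0, 0.62,0,0,-0.055,0,0,0, 0.62,0,0,-0.03,0,0,0, 0.62,0,0,0,0,0,0]'
python3 - <<'E'
from h import *
o=ctrl.get_obs();print(o["tool_pos"],o["q"])
shot("wrist","w11");d=shot("side","d11");s=shot("scene","s11")
cv2.imwrite("pics/m11.png",cv2.resize(np.hstack([load("w11")["image"],cv2.resize(s["image"][120:330,100:380],(560,420),interpolation=cv2.INTER_CUBIC)]),(800,300)))
E
```

```text
t: 27.45
tool_pos: [0.5452, -0.3075, 0.0167]
tool_rot: [3.127, 0.29, 0.003]
contact_force: [-0.2, 0.5, -1.2]
opening: 0.0288
t: 28.58
tool_pos: [0.546, -0.3082, 0.2311]
tool_rot: [3.122, 0.29, 0.011]
contact_force: [-0.9, 0.0, 0.1]
opening: 0.0533
[ 0.546  -0.3082  0.2311] [-0.6325  0.0516  1.6144  0.      1.4666  0.7533]
```

View pics/m11.png

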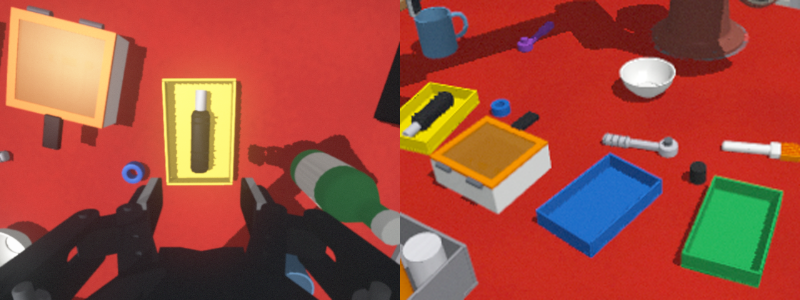

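The jack handle lies flat in the yellow tray. Next is the wrench.

```bash
python3 -m jog '[0.62,0,0,0,0,0,-10, 0.62,0,0,0,0,0,-10, 0.62,0,0,0,0,0,-10, 0.62,0,0,0,0,0,-10, 0.62,0,0,0,0,0,-10, 0.62,0,0,0,0,0,-10, 0.62,0,0,0,0,0,-10, 0.62,0,0,0,0,0,-10, 0.62,0,0,0,0,0,-10, 0.62,0,0,0,0,0,-3.9]';  python3 -m jog '[0.5,0.0583,-0.0025,0,0,0,0, 0.5,0.0583,-0.0025,0,0,0,0, 0.5,0.0583,-0.0025,0,0,0,0, 0.5,0.0583,-0.0025,0,0,0,0, 0.5,0.0583,-0.0025,0,0,0,0, 0.5,0.0583,-0.0025,0,0,0,0, 0.5,0.0583,-0.0025,0.03,0,0,0, 0.5,0,0,0.03,0,0,0, 0.5,0,0,0,0,0,0, 0.5,0,0,0,0,0,0]'
python3 - <<'E'
from h import *
o=ctrl.get_obs();print(o["tool_pos"],R.from_rotvec(o["tool_rot"]).as_matrix())
a=shot("wrist","w12")
print([(b["box"],b["p"]) for b in ctrl.boxes_of("ratchet",a)][:3])
cv2.imwrite("pics/m12.png",a["image"])
# bright grey mask
im=cv2.cvtColor(a["image"],cv2.COLOR_BGR2HSV);m=cv2.inRange(im,(0,0,90),(180,70,255));m[260:]=0
n,l,st,ce=cv2.connectedComponentsWithStats(m)
for i in range(1,n):
    if st[i,4]>300:
        ys,xs=np.nonzero(l==i);print(st[i],cv2.minAreaRect(np.c_[xs,ys].astype(np.float32)))
E
```

```text
t: 29.98
tool_pos: [0.5432, -0.3062, 0.2224]
tool_rot: [-1.917, -2.483, 0.0]
contact_force: [0.1, -1.2, -0.2]
opening: 0.0529
t: 31.22
tool_pos: [0.426, 0.0807, 0.1668]
tool_rot: [-1.924, -2.483, 0.001]
contact_force: [0.2, 0.8, 0.6]
opening: 0.0427
[0.426  0.0807 0.1668] [[-0.2495  0.9684 -0.0007]
 [ 0.9684  0.2495 -0.    ]
 [ 0.0001 -0.0007 -1.    ]]
[([284.6, 189.2, 36.1, 135.2], 0.56)]
[235   0  22  37 668] ((245.56558227539062, 17.721311569213867), (37.21018600463867, 18.92197036743164), 84.80557250976562)
[ 264  122   37  136 2517] ((277.6437072753906, 189.16171264648438), (35.42536926269531, 135.09524536132812), 5.013113975524902)
[  26  174  120   86 8670] ((85.5, 216.5), (85.0, 119.0), 90.0)
```

View pics/m12.png

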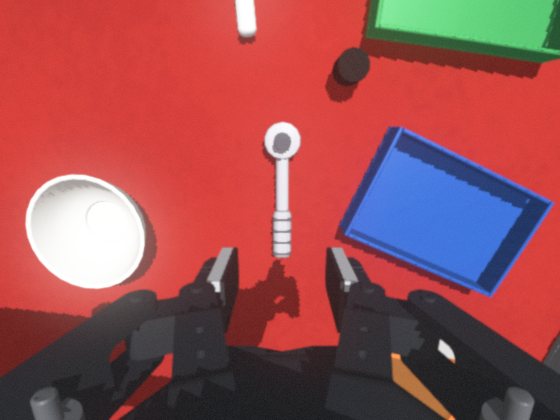

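The close view confirms the chrome wrench (not a brown or purple one), head at (282,141) and tail at (282,257). The blue tray corners are (400,129), (551,204), (491,294) and (345,234).

```bash
python3 - <<'E'
from h import *
a=load("w12");b=load("w2")
print(tri([(a,(282,124)),(b,(500,110))]),tri([(a,(282,257)),(b,(385,143))]))
q=onz(a,[(282,141),(282,256)],.01);u=q[0]-q[1];print(q,np.degrees(np.arctan2(u[1],u[0])),np.linalg.norm(u));u/=np.linalg.norm(u);print(q[0]-.05*u,q[1]+.068*u)
r=onz(a,[(400,129),(551,204),(491,294),(345,234)],.03);print(r,r.mean(0))
g=r[0]-r[1];print(np.degrees(np.arctan2(g[1],g[0])),[np.linalg.norm(r[i]-r[i-1]) for i in range(4)])
E
```

```text
(array([0.4081, 0.1442, 0.0129]), np.float64(0.0019677050069585745)) (array([0.4433, 0.0165, 0.0124]), np.float64(0.00012863007148610064))
[[0.414  0.1294 0.01  ]
 [0.4431 0.0166 0.01  ]] 104.49403658750016 0.11657454288906627
[0.4265 0.081  0.01  ] [0.4261 0.0824 0.01  ]
[[0.5107 0.1663 0.03  ]
 [0.6747 0.1392 0.03  ]
 [0.6582 0.037  0.03  ]
 [0.4931 0.0618 0.03  ]] [0.5842 0.1011 0.03  ]
170.5890858805993 [np.float64(0.10599533541230353), np.float64(0.1662601756459785), np.float64(0.10350017302521063), np.float64(0.16691369114418192)]
```

```bash
python3 -m jog '[0.5,0.001,0,0.05,0,0,0, 0.5,0,0,0.05,0,0,0, 0.5,0,0,0.04,0,0,0, 0.5,0,0,0.02,0,0,0, 0.5,0,0,0.004,0,0,0, 0.5,0,0,0,0,0,0]'; python3 -m jog '[0,0,0,0,0,0,0, 0,0,0,0,0,0,0, 0,0,0,0,0,0,0, 0,0,0,0,0,0,0, 0,0,0,0,0,0,0, 0,0,0,-0.04,0,0,0, 0,0,0,-0.05,0,0,0, 0,0,0,-0.03,0,0,0, 0,0,0,0,0,0,0]' 70
python3 - <<'E'
from h import *
o=ctrl.get_obs();print(o["tool_pos"],R.from_rotvec(o["tool_rot"]).as_matrix())
E
```

```text
t: 32.08
tool_pos: [0.427, 0.0818, 0.0039]
tool_rot: [1.923, 2.482, 0.002]
contact_force: [-0.3, -0.2, -0.6]
opening: 0.0429
t: 33.2
tool_pos: [0.4275, 0.0821, 0.1253]
tool_rot: [1.92, 2.48, 0.006]
contact_force: [-0.2, -0.4, -3.0]
opening: 0.0095
[0.4275 0.0821 0.1253] [[-0.2505  0.9681  0.0061]
 [ 0.9681  0.2505  0.0001]
 [-0.0014  0.006  -1.    ]]
```

```bash
python3 -m jog '[0,0,0,0,0,0,-10, 0,0,0,0,0,0,-10, 0,0,0,0,0,0,-10, 0,0,0,0,0,0,-10, 0,0,0,0,0,0,-10, 0,0,0,0,0,0,-10, 0,0,0,0,0,0,-6]';  python3 -m jog '[0,-0.0506,0.0149,0,0,0,0, 0,-0.0506,0.0149,0,0,0,0, 0,-0.0506,0.0149,0,0,0,0, 0,0,0,0,0,0,0, 0,0,0,0,0,0,0]'
python3 - <<'E'
from h import *
o=ctrl.get_obs();print(o["tool_pos"],R.from_rotvec(o["tool_rot"]).as_matrix())
a=shot("wrist","w13")
# wrench head/tail in held frame: bright grey component
im=cv2.cvtColor(a["image"],cv2.COLOR_BGR2HSV);m=cv2.inRange(im,(0,0,100),(180,70,255));m[250:]=0
n,l,st,ce=cv2.connectedComponentsWithStats(m)
print([st[i].tolist() for i in range(1,n) if st[i,4]>200])
T=np.eye(3)
Rm=R.from_rotvec(o["tool_rot"]).as_matrix()
# predicted head far end and drive stub if held level (underside 4 mm past TCP)
for X in [(.067,0,-.005),(.05,0,.004-.028),(.033,0,-.005)]: print(proj(a,[o["tool_pos"]+Rm@np.array(X)]))
E
```

```text
t: 34.08
tool_pos: [0.424, 0.0821, 0.1197]
tool_rot: [-0.254, -3.127, 0.001]
contact_force: [0.4, 0.1, -1.2]
opening: 0.0096
t: 34.7
tool_pos: [0.5809, 0.101, 0.1198]
tool_rot: [-0.26, -3.126, 0.001]
contact_force: [-0.5, -0.2, -1.0]
opening: 0.0098
[0.5809 0.101  0.1198] [[-0.9863  0.165  -0.0051]
 [ 0.165   0.9863 -0.0002]
 [ 0.005  -0.0011 -1.    ]]
[[243, 121, 79, 129, 6295], [17, 185, 128, 65, 2910]]
[[283.9409 121.459 ]]
[[284.1555 167.3017]]
[[283.765  199.2528]]
```

```bash
python3 -m jog '[0,-0.0025,0,0.045,0,0,0, 0,0,0,0.035,0,0,0, 0,0,0,0.02,0,0,0, 0,0,0,0.007,0,0,0, 0,0,0,0.003,0,0,0, 0,0,0,0,0,0,0]';  python3 -m jog '[0.5,0,0,0,0,0,0, 0.5,0,0,0,0,0,0, 0.5,0,0,0,0,0,0, 0.5,0,0,-0.02,0,0,0, 0.5,0,0,-0.05,0,0,0, 0.5,0,0,-0.055,0,0,0, 0.5,0,0,-0.055,0,0,0, 0.5,0,0,-0.03,0,0,0, 0.5,0,0,0,0,0,0]'
python3 - <<'E'
from h import *
o=ctrl.get_obs();print(o["tool_pos"],o["q"])
w=shot("wrist","w14");d=shot("side","d14");s=shot("scene","s14")
for p in (w,d,s): print([(np.round(b["box"]),round(b["p"],2)) for b in ctrl.boxes_of("ratchet",p)][:4])
for p in (w,d,s): print("brush",[(np.round(b["box"]),round(b["p"],2)) for b in ctrl.boxes_of("brush",p)][:2])
E
```

```text
t: 35.5
tool_pos: [0.5863, 0.1007, 0.0141]
tool_rot: [0.26, 3.129, 0.0]
contact_force: [-0.1, 0.2, -2.3]
opening: 0.0096
t: 36.62
tool_pos: [0.5873, 0.1008, 0.2283]
tool_rot: [0.259, 3.122, 0.002]
contact_force: [0.8, -0.4, -0.1]
opening: 0.0433
[0.5873 0.1008 0.2283] [ 0.0452 -0.0196  1.6911 -0.      1.4612 -1.3599]
[(array([282., 179.,  31., 118.]), 0.82)]
[(array([345., 223.,  50.,  12.]), 0.76), (array([256., 155.,  13.,  24.]), 0.76), (array([178., 199.,  43.,  21.]), 0.75), (array([236., 392.,  66.,  39.]), 0.62)]
[(array([396., 199.,  15.,  36.]), 0.85), (array([438., 284.,  62.,  35.]), 0.82), (array([239., 260.,  43.,  38.]), 0.78), (array([192., 150.,  20.,  19.]), 0.5)]
brush []
brush [(array([240., 201.,  29.,  29.]), 0.71)]
brush [(array([353., 227.,  56.,  19.]), 0.81), (array([121., 201.,  35.,  36.]), 0.72)]
```

```bash
python3 -m jog '[0.5,0,0,0,0,0,10, 0.5,0,0,0,0,0,10, 0.5,0,0,0,0,0,10, 0.5,0,0,0,0,0,10, 0.5,0,0,0,0,0,10, 0.5,0,0,0,0,0,10, 0.5,0,0,0,0,0,1.5]';  python3 -m jog '[0.5,0.045,-0.036,0,0,0,0, 0.5,0.045,-0.036,0,0,0,0, 0.5,0.045,-0.036,0,0,0,0, 0.5,0.045,-0.036,0,0,0,0, 0.5,0.045,-0.036,0.02,0,0,0, 0.5,0,0,0.02,0,0,0, 0.5,0,0,0,0,0,0]'
python3 - <<'E'
from h import *
o=ctrl.get_obs();print(o["tool_pos"],R.from_rotvec(o["tool_rot"]).as_matrix())
a=shot("wrist","w15")
print([(b["box"],b["p"]) for b in ctrl.boxes_of("brush",a)][:3],[(b["box"],b["p"]) for b in ctrl.boxes_of("green_tray",a)][:1])
E
```

```text
t: 37.95
tool_pos: [0.5851, 0.1007, 0.2223]
tool_rot: [-1.823, -2.558, 0.001]
contact_force: [0.0, 0.3, -0.0]
opening: 0.0429
t: 38.83
tool_pos: [0.3403, 0.2546, 0.1811]
tool_rot: [-1.82, -2.559, 0.005]
contact_force: [-0.2, -0.7, -0.8]
opening: 0.043
[0.3403 0.2546 0.1811] [[-0.3284  0.9445 -0.0029]
 [ 0.9445  0.3284 -0.0016]
 [-0.0005 -0.0032 -1.    ]]
[([287.0, 171.9, 39.2, 135.7], 0.76)] [([470.5, 210.8, 177.0, 135.1], 0.86)]
```

View pics/w15.png

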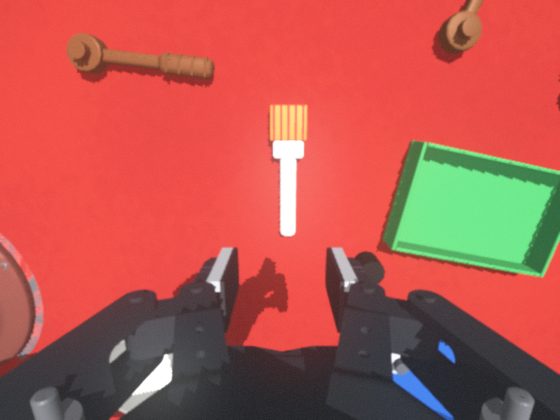

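The brush runs from its head end (288,104) to its tail (288,236). The green tray corners are (416,142), (545,275) and (386,250).

```bash
python3 - <<'E'
from h import *
a=load("w15");s=load("s1");d=load("d1")
print(tri([(a,(288,104)),(s,(380,226)),(d,(229,189))]),tri([(a,(288,236)),(s,(326,223)),(d,(254,210))]))
q=onz(a,[(288,104),(288,235)],.008);u=q[0]-q[1];print(q,np.degrees(np.arctan2(u[1],u[0])),np.linalg.norm(u));u/=np.linalg.norm(u);print(q[0]-.067*u,q[1]+.066*u)
r=onz(a,[(416,142),(545,275),(386,250)],.03);print(r);e=r[0]-r[2];f=r[1]-r[2]
print(np.linalg.norm(e),np.linalg.norm(f),np.degrees(np.arctan2(e[1],e[0])),np.degrees(np.arctan2(f[1],f[0])),(r[0]+r[1])/2, ctrl.get_obs()["q"])
E
```

```text
(array([0.319 , 0.3359, 0.0078]), np.float64(0.002572289664011656)) (array([0.364 , 0.2124, 0.0088]), np.float64(0.0031666958572958924))
[[0.318  0.3361 0.008 ]
 [0.3626 0.2102 0.008 ]] 109.49869267731563 0.13355531162033574
[0.3404 0.2729 0.008 ] [0.3406 0.2724 0.008 ]
[[0.4411 0.3426 0.03  ]
 [0.6325 0.2644 0.03  ]
 [0.4588 0.235  0.03  ]]
0.10896565453041669 0.17619380184024497 99.36655948634161 9.606212621594324 [0.5368 0.3035 0.03  ] [ 0.4647 -0.4232  2.1065 -0.      1.4571  0.1332]
```

```bash
python3 -m jog '[0.5,0.017,0.006,0.04,0,0,0, 0.5,0,0,0.05,0,0,0, 0.5,0,0,0.045,0,0,0, 0.5,0,0,0.03,0,0,0, 0.5,0,0,0.01,0,0,0, 0.5,0,0,0.002,0,0,0, 0.5,0,0,0,0,0,0]'; python3 -m jog '[0,0,0,0,0,0,0, 0,0,0,0,0,0,0, 0,0,0,0,0,0,0, 0,0,0,0,0,0,0, 0,0,0,0,0,0,0, 0,0,0,-0.04,0,0,0, 0,0,0,-0.05,0,0,0, 0,0,0,-0.03,0,0,0, 0,0,0,0,0,0,0]' 50
python3 - <<'E'
from h import *
o=ctrl.get_obs();print(o["tool_pos"],R.from_rotvec(o["tool_rot"]).as_matrix())
E
```

```text
t: 39.85
tool_pos: [0.3435, 0.2735, 0.0074]
tool_rot: [1.824, 2.556, 0.004]
contact_force: [0.6, 0.3, 0.6]
opening: 0.0426
t: 40.98
tool_pos: [0.3436, 0.2738, 0.1285]
tool_rot: [1.823, 2.556, 0.009]
contact_force: [0.7, 0.2, -1.0]
opening: 0.014
[0.3436 0.2738 0.1285] [[-0.3257  0.9455  0.0054]
 [ 0.9455  0.3257  0.003 ]
 [ 0.0011  0.0061 -1.    ]]
```

```bash
python3 -m jog '[0,0,0,0,0,0,-10, 0,0,0,0,0,0,-10, 0,0,0,0,0,0,-10, 0,0,0,0,0,0,-10, 0,0,0,0,0,0,-10, 0,0,0,0,0,0,-10, 0,0,0,0,0,0,-10, 0,0,0,0,0,0,-10]';  python3 -m jog '[0,-0.0493,-0.0004,0,0,0,0, 0,-0.0493,-0.0004,0,0,0,0, 0,-0.0493,-0.0004,0,0,0,0, 0,-0.0493,-0.0004,0,0,0,0, 0,0,0,0,0,0,0, 0,0,0,0,0,0,0]'
python3 - <<'E'
from h import *
o=ctrl.get_obs();print(o["tool_pos"],R.from_rotvec(o["tool_rot"]).as_matrix())
a=shot("wrist","w16")
im=cv2.cvtColor(a["image"],cv2.COLOR_BGR2HSV);m=cv2.inRange(im,(45,90,40),(80,255,255));
c=max(cv2.findContours(m,0,2)[0],key=cv2.contourArea);r=cv2.approxPolyDP(cv2.convexHull(c),8,True)[:,0];print(r.tolist());print(onz(a,r,.03))
Rm=R.from_rotvec(o["tool_rot"]).as_matrix()
m=cv2.inRange(im,(7,120,120),(22,255,255));m[250:]=0;ys,xs=np.nonzero(m);print("head px",xs.min(),xs.max(),ys.min(),ys.max(),len(xs))
for X in [(.067,-.018,-.002),(.067,.018,-.002),(.034,0,-.005)]: print(proj(a,[o["tool_pos"]+Rm@np.array(X)]))
E
```

```text
t: 41.98
tool_pos: [0.3406, 0.2721, 0.1232]
tool_rot: [0.255, -3.128, 0.003]
contact_force: [-0.4, -0.4, -0.9]
opening: 0.0141
t: 42.72
tool_pos: [0.5355, 0.3016, 0.1232]
tool_rot: [0.246, -3.128, 0.002]
contact_force: [-1.5, 0.8, -0.5]
opening: 0.0142
[0.5355 0.3016 0.1232] [[-0.9877 -0.1564 -0.0041]
 [-0.1564  0.9877 -0.0015]
 [ 0.0043 -0.0009 -1.    ]]
[[361, 107], [347, 292], [219, 290], [213, 106]]
[[0.4488 0.3446 0.03  ]
 [0.5961 0.3658 0.03  ]
 [0.6113 0.2588 0.03  ]
 [0.4649 0.2389 0.03  ]]
head px 211 559 103 249 4087
[[242.8888 122.3439]]
[[325.6384 122.4022]]
[[284.1225 197.8271]]
```

```bash
python3 -m jog '[0,-0.002,0.002,0.045,0,0,0, 0,0,0,0.035,0,0,0, 0,0,0,0.02,0,0,0, 0,0,0,0.007,0,0,0, 0,0,0,0.004,0,0,0, 0,0,0,0,0,0,0]';  python3 -m jog '[0.5,0,0,0,0,0,0, 0.5,0,0,0,0,0,0, 0.5,0,0,0,0,0,0, 0.5,0,0,-0.02,0,0,0, 0.5,0,0,-0.05,0,0,0, 0.5,0.02,0,-0.055,0,0,0, 0.5,0.04,-0.03,-0.04,0,0,0, 0.5,0.04,-0.03,0,0,0,0, 0.5,0.04,-0.03,0,0,0,0, 0.5,0,0,0,0,0,0]'
python3 - <<'E'
from h import *
o=ctrl.get_obs();print(o["tool_pos"],o["t"])
s=shot("scene","s17");d=shot("side","d17");
A=cv2.resize(s["image"][140:330,80:400],(640,380),interpolation=cv2.INTER_CUBIC)[:, :];B=cv2.resize(d["image"][140:390,220:460],(365,380),interpolation=cv2.INTER_CUBIC)
im=np.hstack([A,B]);cv2.imwrite("pics/m17.png",cv2.resize(im,(800,int(380*800/im.shape[1]))))
E
```

```text
t: 43.52
tool_pos: [0.5394, 0.3048, 0.0159]
tool_rot: [-0.246, 3.13, 0.001]
contact_force: [-0.1, 0.4, -0.2]
opening: 0.0144
t: 44.78
tool_pos: [0.4135, 0.1931, 0.1794]
tool_rot: [-0.244, 3.131, 0.0]
contact_force: [0.4, 0.3, 0.1]
opening: 0.0429
[0.4135 0.1931 0.1794] 44.775
```

View pics/m17.png

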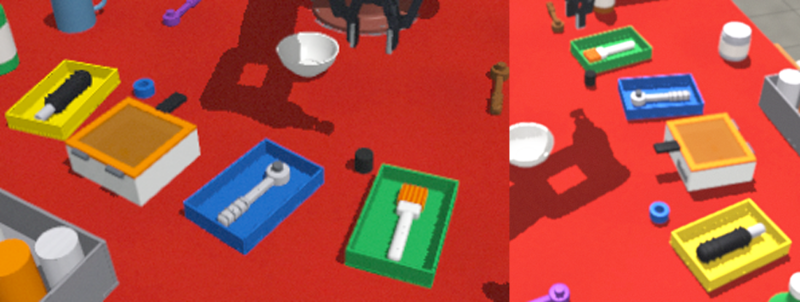

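All four places look right from both fixed cameras. One numeric check before handing in: cover height, and the pieces against their trays.

```bash
python3 - <<'E'
from h import *
w8=load("w8");w11=load("w11");d=load("d17");s=load("s17")
def corners(p):
    im=cv2.cvtColor(p["image"],cv2.COLOR_BGR2HSV);m=cv2.inRange(im,(8,130,120),(22,255,255));m=cv2.morphologyEx(m,cv2.MORPH_CLOSE,np.ones((5,5)))
    c=max(cv2.findContours(m,0,2)[0],key=cv2.contourArea);return cv2.approxPolyDP(cv2.convexHull(c),6,True)[:,0].astype(float)
# predicted outer cover-top corners for closed (theta 0) and 0.06 rad, thickness 10
t=np.radians(-2.3);C=np.array([.606,-.101])
def top(th):
    out=[]
    for L in (135,0):
        for y in (-70,70):
            x=65-L*np.cos(th)-8*np.sin(th)*0;z=50+L*np.sin(th)+10*np.cos(th)
            out.append([C[0]+(x*np.cos(t)-y*np.sin(t))/1000,C[1]+(x*np.sin(t)+y*np.cos(t))/1000,z/1000])
    return out
for n in("d1","d17","s1","s17"):
    p=load(n);print(n,corners(p).tolist(),"closed",proj(p,top(0)).round(1).tolist(),".06",proj(p,top(.06)).round(1).tolist()[:2])
for n,(z) in {"ratchet":.012,"jack_handle":.018,"brush":.011}.items():
    for p in (d,s):
        pic=ctrl.get_image("side" if p is d else "scene")
        print(n,[onz(p,[b["box"][:2]],z)[0].round(3).tolist()+[round(b["p"],2)] for b in ctrl.boxes_of(n,pic)][:5])
E
```

```text
d1 [[0.0, 0.0], [32.0, 0.0], [65.0, 26.0], [85.0, 130.0], [17.0, 203.0], [0.0, 165.0]] closed [[371.2, 280.2], [348.9, 240.2], [426.5, 270.1], [400.0, 231.6]] .06 [[371.7, 277.6], [349.3, 237.6]]
d17 [[15.0, 52.0], [212.0, 77.0], [223.0, 121.0], [90.0, 138.0], [69.0, 127.0]] closed [[371.2, 280.2], [348.9, 240.2], [426.5, 270.1], [400.0, 231.6]] .06 [[371.7, 277.6], [349.3, 237.6]]
s1 [[33.0, 388.0], [58.0, 366.0], [137.0, 419.0], [57.0, 419.0]] closed [[159.1, 199.1], [202.8, 216.3], [118.4, 228.9], [163.3, 250.1]] .06 [[158.4, 196.5], [202.3, 213.7]]
s17 [[33.0, 388.0], [58.0, 366.0], [137.0, 419.0], [66.0, 419.0]] closed [[159.1, 199.1], [202.8, 216.3], [118.4, 228.9], [163.3, 250.1]] .06 [[158.4, 196.5], [202.3, 213.7]]
ratchet [[0.581, 0.092, 0.012, 0.92], [0.186, -0.326, 0.012, 0.89], [0.543, -0.313, 0.012, 0.7], [0.449, 0.482, 0.012, 0.67], [0.171, 0.323, 0.012, 0.65]]
ratchet [[0.578, 0.098, 0.012, 0.98], [0.446, 0.5, 0.012, 0.93], [0.204, -0.32, 0.012, 0.66], [0.19, 0.34, 0.012, 0.61]]
jack_handle [[0.54, -0.313, 0.018, 0.95]]
jack_handle [[0.549, -0.298, 0.018, 0.81], [0.596, -0.105, 0.018, 0.61]]
brush [[0.529, 0.294, 0.011, 0.69]]
brush []
```

```bash
python3 - <<'E'
from h import *
for n,(x0,x1,y0,y1) in {"d1":(335,435,225,300),"d17":(335,435,225,300),"s1":(112,212,190,270),"s17":(112,212,190,270)}.items():
    im=cv2.cvtColor(load(n)["image"],cv2.COLOR_BGR2HSV)[y0:y1,x0:x1];m=cv2.inRange(im,(8,110,100),(24,255,255))
    c=max(cv2.findContours(m,0,2)[0],key=cv2.contourArea);r=cv2.approxPolyDP(cv2.convexHull(c),4,True)[:,0]+[x0,y0];print(n,r.tolist())
E
```

```text
d1 [[399, 233], [423, 273], [371, 278], [350, 238]]
d17 [[399, 233], [423, 273], [370, 281], [349, 241]]
s1 [[202, 216], [164, 252], [112, 227], [155, 190]]
s17 [[203, 219], [164, 252], [112, 226], [141, 206], [159, 201]]
```

The front edge moved down 3 px from the start. It now matches the fully closed prediction in both views (side (370,281), (349,241); scene (203,219)).

```bash
python3 -c "
from station import ctrl
print(ctrl.finish_job(), ctrl.get_obs()['t'])"
```

```text
the job is handed in; nothing more can be done
the job is handed in; nothing more can be done
```

The job is handed in, at about 45 s of the 144 s allowed. I lifted the cover to about 1.45 rad by the arc I commanded, laid the shackle inside, and closed the cover again by its tab. The jack handle then went into the yellow tray, the chrome wrench into the blue and the brush into the green. Everything is released and the arm is clear. No verdict was reported.

**Last checks:**
- **Trays:** The final pictures show all three pieces flat in their trays. From the network boxes, each came out within about 12 mm of its tray's middle. The brush was found in only one of the two views for this check.
- **Cover:** Its front edge matches the fully closed position to about 1 px in the side view. In the scene view the +y front corner is 3 px lower than it projected for closed. An angle of 0.06 rad would shift it by about 2.6 px the other way. The first attempt at this check picked up other objects, so I repeated it on a crop.
- **Shackle:** It was seen flat near the middle before closing, set about 14 mm towards the front on purpose. I could not look again under the closed cover.

**Disagreements along the way:** A few triangulated points were off because I had picked mismatched pixels (tab, pin ends, one yellow-tray corner). I did not use those and took fresh views instead. The green tray's middle differed by about 5 mm between views, well inside tolerance.

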